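Unbolt and open a hardware bin

ROBOT

A 7-joint arm with a two-finger parallel gripper is mounted at the origin on a cart in front of the work surface, level with it; the furniture and walls round the work are solid. World frame = base frame: x ahead of the robot, y to its left, z up, the work surface at z = 0. Lengths are in mm, angles in degrees, forces in N, time in s.
With the tool pointing down it reaches from about 350 to 900 mm from the base axis. Payload 7.2 kg.
Tool frame: the origin (TCP) lies at the very end of the fingers, on their centre line; the grasp point (between the pads) lies 19 mm behind it; z points along the fingers, y is the direction in which the jaws open and shut (so a half turn about z gives the same grasp; the last joint's range is limited). The gripper opens to 85 mm and grips with 20 to 120 N. Pads are 22 mm wide; open, the fingers measure 114 mm over their backs; the gripper's body (76 mm by 85 mm) begins 54 mm behind the grasp point. The pads swing forward as they close: fully open they stand 13 mm farther back than shut.
Start: joints at [-71.459, 23.554, -0.728, 91.456, 0.321, 64.991, -4.71], TCP at [238.667, 577.639, 231.297] pointing down, gripper open.
Joint ranges: [-169.25, 169.25], [-16.82, 113.86], [-84.01, 82.57], [7.8, 145.47], [-59.2, 239.2], [7.22, 106.19], [-163.78, 163.78]. Speed limits (degrees/s): [136.94, 136.94, 172.46, 172.46, 180, 180, 180].

INTERFACE

Orientations are given as a 3x3 rotation matrix whose columns are the frame's x, y, z axes.
In Python, from workcell import * gives the robot as it stands.
- The arm moves only by the tool jog_arm, never from a script. Its argument "increments" is text: rows parted by semicolons, each of 7 numbers parted by spaces: the shift along the tool's x, y, z in mm, then the turn, a rotation vector about the tool's x, y, z in units of 6 degrees (1.0 is 6 degrees), then the finger opening in mm, from 0 to 85.4. In form: x y z ax ay az claw; .... A call has 1 to 5 rows; each row shifts and turns the pose as measured when the row begins, along the tool's axes as they then stand; what a row does not reach is not made up. A row lasts 1/8 s, in which the tool goes at most 62.5 mm and 10.7 degrees, less where a joint would pass 70% of its speed; a pose out of reach is approached as far as the arm can. A call is refused whole if a number of a shift passes 62.5 or a number of a turn 1, either way. A call with a gripper value outside its range is refused whole. The fingers move at their own pace and stop on an object; "force" is the grip in N (left out, the last holds). Time passes only in rows, so rows that do not move let the fingers close. It gives the time, the measured TCP pose, the force and the opening at its end, in the units of the state.
- state(): the state, without advancing time (a new reading comes with each control period).
- snapshot(name): name is "scene" or "top" or "wrist"; returns (picture, depth): 400x640x3 uint8, red, green, blue; 400x640 float32, mm along the optical axis (not along the pixel's ray), 0 where there is no reading.
- calibration(name): a dict with "fov_y" (degrees; the focal length in pixels is half the picture's height over the tangent of half this angle, whatever the lens; pixels are square), "cx", "cy" (the principal point, pixels), "R" (3x3) and "t" (3): a world point X has camera coordinates R X + t. Camera axes: x right, y down, z forward; pixel columns grow to the right and rows downward; lengths in mm; the calibration is good to about 2 mm. A picture is of the moment at which its call begins: read the wrist's pose just before it. calibration takes no time and is no camera call; for the wrist camera it gives the pose at the moment of the call.
- sign_off(): hands the job in, once; it reports no verdict.
The state is a dict: "time": time; "joint_positions": joint angles; "joint_vel": joint speeds; "joint_torque": joint torques, N m; "ee_pos": TCP position; "orientation": TCP orientation; "contact_force": force on the tool from outside, world axes, zero at the start; "wrist_torque": the same for the moment, N m; "opening": finger opening in mm.
Only numpy, scipy, OpenCV 4.12 (cv2) and the standard library are available. Lean on these libraries where they do the work, as an engineer would, in place of code of your own. Each camera call takes 0.05 s, during which the arm holds its last target.

TASK

Open the plywood hardware bin so that the hinges inside can be reached: draw the small steel bolt on its sloping front down the slope as far as it goes, out of its keeper, then slide the hatch to the left (seen from the robot) until it is fully open. Do not force the hatch while the bolt holds it, leave the bolt drawn back, and do not shift the loose things lying round about.

Things in the scene. Friction and masses are not known exactly. Their poses are not given: they have to be found in the camera images.
- bin: Plywood hardware bin 225 mm deep (x), 360 wide (y), 324 high, fixed to the table. Origin: centre of its underside, z up, -x is its front. From its front edge (135 mm before the origin, 45 mm up) the front slopes backward and up at 32 degrees from level for 175 mm; bolt and hatch are on this slope, under the overhanging cap shelf.
- cap_edge (a point): Middle of the lower front edge of the cap shelf, 75 mm before the bin's origin, 310 mm up. The shelf overhangs the slope over its whole width, so a tool pointing straight down cannot get at bolt and pull: lean its upper end 20 to 40 degrees to the front. Axes as the bin's. At each end (y = +-174 mm) a 12 mm bracket carries it.
- bolt_knob (a point): On the axis of the bolt's round steel knob (15 mm across, 22 mm high, on a 10 mm neck), half-way up it; the knob stands square off the slope at its lower right, its end 46 mm from the sloping face. Axes: x up the slope, y left along the bin, z square out of the slope. The bolt comes free along -x. Its steel plate and straps lie up to 25 mm off the slope.
- bolt (a joint): Bolt travel in m: 0 = fully shot up into the keeper on the hatch, 0.030 = fully drawn down the slope. It starts somewhere from 0 to 0.006 and lets the hatch go from about 0.021. It stays where it is left; friction 2.5 N.
- hatch_pull (a point): In the wooden pull of the hatch, 15 mm below its top. The pull is a rib 12 mm thick (y), 54 mm long up the slope (x), 34 mm high off the hatch, its top 44 mm from the sloping face. Axes: x up the slope, y left along the bin, z square out of the slope. The hatch opens along +y. Shut, the pull is 55 mm left of the knob and 66 mm farther up the slope than a fully shot bolt's knob.
- hatch (a joint): Hatch travel in m: 0 = shut (at the right), 0.140 = fully open (at the left, against its stop). The hatch is a wooden board 170 mm wide and 86 mm high running in two aluminium guides; it stays where it is left; friction 2 N, some drag. While the bolt is shot it has only about 3 mm of play.
- tape_measure: Bystander: loose tape measure 60x80x66 mm on the table before the bin's front. Origin: centre of its underside.
- sanding_block: Bystander: loose cork-brown sanding block 126x97x24 mm to the left of the bin. Origin: centre of its underside.
- pencil: Bystander: loose flat carpenter's pencil 178x44x9 mm before the bin's front, at the right. Origin: centre of its underside.
- masking_tape: Bystander: loose roll of masking tape 101 mm across, 25 mm high, to the right of the bin. Origin: centre of its underside.

How it is judged:
By the outcome, as a careful person would: the job done as asked, in the order asked, and still so for the second after the job is handed in, with the robot touching nothing.
It also fails if it takes over 51 s, if anything falls off the work surface, if the arm or the gripper's body presses on something with over 40 N, if the wrist force passes 120 N, or if a joint passes its speed limit or range.

## Working session

There is one attempt and no reset: what is moved stays moved. The work goes in short steps, Python scripts to look and compute and a tool call to move; the robot and the scene stay as the last step left them, time stands still between calls to the robot, and variables do not carry over. Pictures are saved under pics/ and viewed, and the job is handed in when it is done.

Besides the shell and the picture viewer there is one more tool, called as name(argument=value, ...) on one line, values as JSON. jog_arm: Moves the arm, as the interface text tells. Its arguments: {"type":"object","properties":{"increments":{"type":"string"},"force":{"type":"number"}},"required":["increments"]}

```bash
mkdir -p pics; ls
cat > h.py <<'E'
from workcell import *
import numpy as np, cv2, pickle
def snap(name,tag):
    c=calibration(name); p,d=snapshot(name)
    cv2.imwrite(f'pics/{tag}.png',cv2.cvtColor(p,cv2.COLOR_RGB2BGR))
    pickle.dump((c,p,d),open(f'pics/{tag}.pkl','wb'))
    return c,p,d
def load(tag): return pickle.load(open(f'pics/{tag}.pkl','rb'))
def cam(c,h=400): 
    f=h/2/np.tan(np.radians(c['fov_y'])/2); return f
def cloud(c,d):
    f=cam(c); v,u=np.mgrid[0:d.shape[0],0:d.shape[1]]
    P=np.stack([(u-c['cx'])/f*d,(v-c['cy'])/f*d,d],-1)
    W=(P-np.array(c['t']))@np.array(c['R']); W[d<=0]=np.nan
    return W
def proj(c,X):
    q=np.array(c['R'])@np.array(X)+np.array(c['t']); f=cam(c)
    return c['cx']+f*q[0]/q[2], c['cy']+f*q[1]/q[2]
E
python3 - <<'E'
from h import *
np.set_printoptions(precision=2,suppress=True)
print(state())
for n in ['scene','top','wrist']:
    c,p,d=snap(n,n+'0'); print(n,c)
E
```

```text
pics
{'time': 0.0, 'joint_positions': array([-71.46,  23.6 ,  -0.73,  91.51,   0.32,  64.99,  -4.71]), 'joint_vel': array([ 0.07,  0.01, -0.04, -0.06,  0.02, -0.02, -0.11]), 'joint_torque': array([ -0.  , -60.06,   0.68, -29.94,   0.01,   0.01,  -0.  ]), 'ee_pos': array([238.51, 577.14, 230.45]), 'orientation': array([[-0.92,  0.38, -0.  ],
       [ 0.38,  0.92, -0.  ],
       [-0.  , -0.  , -1.  ]]), 'contact_force': array([-0.27,  0.65,  0.66]), 'wrist_torque': array([ 0.  , -0.02,  0.01]), 'opening': 85.16743371435199}
scene {'fov_y': 47.519822933073854, 'cx': 314.3259941650483, 'cy': 195.60242787220207, 'R': array([[ 0.65, -0.76,  0.  ],
       [-0.55, -0.48, -0.68],
       [ 0.52,  0.45, -0.73]]), 't': array([-561.41,  318.47, 1572.41])}
top {'fov_y': 45.81418968742697, 'cx': 312.4182914916843, 'cy': 201.30659597162168, 'R': array([[-0.01, -1.  , -0.06],
       [-0.99,  0.02, -0.17],
       [ 0.17,  0.06, -0.98]]), 't': array([-218.04,  598.3 , 1807.75])}
wrist {'fov_y': 65.35140248128049, 'cx': 314.8115422499242, 'cy': 196.80792049184936, 'R': array([[ 0.38,  0.92, -0.  ],
       [ 0.87, -0.36,  0.32],
       [ 0.3 , -0.13, -0.95]]), 't': array([-623.1 ,  -41.03,  381.3 ])}
```

View pics/scene0.png

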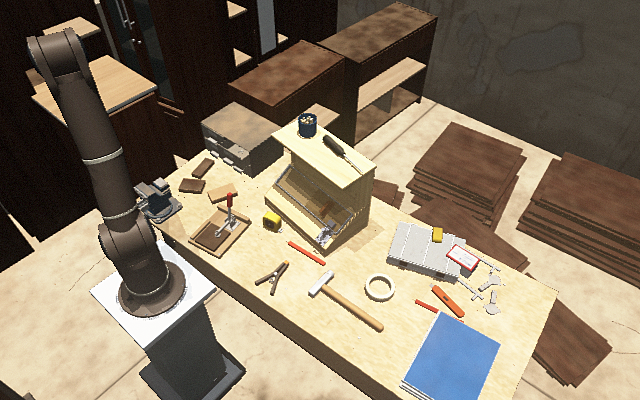

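View pics/top0.png

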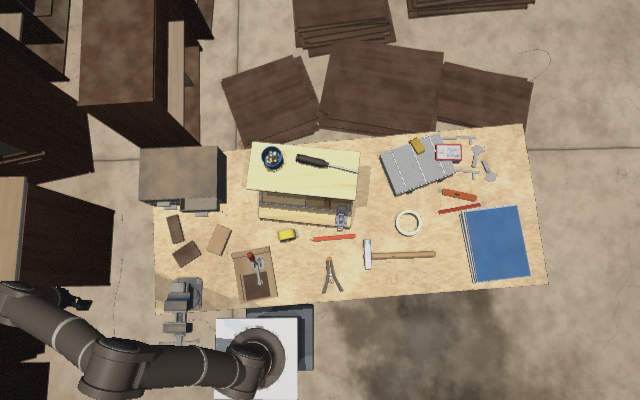

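View pics/wrist0.png

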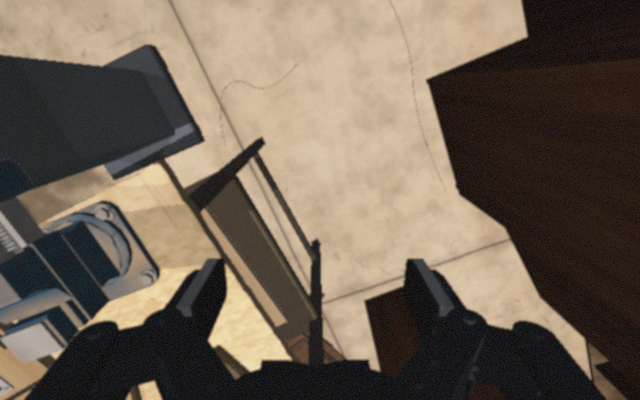

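The scene view shows the bin at (320,195) with the bolt near (328,232). In the top view the knob is near (342,215). Next I'll zoom in and pull depth.

Run:
```python
from h import *
np.set_printoptions(precision=1,suppress=True)
c,p,d=load('scene0'); 
a=cv2.resize(p[110:270,240:400],(800,800),interpolation=cv2.INTER_CUBIC)[:,:]
cv2.imwrite('pics/z1.png',cv2.cvtColor(cv2.resize(p[160:260,260:380],(720,600),interpolation=cv2.INTER_CUBIC),cv2.COLOR_RGB2BGR))
W=cloud(c,d)
for u,v in [(328,232),(331,228),(320,210),(290,195),(276,205),(322,249),(300,150),(345,165)]: print('s',u,v,p[v,u],W[v,u])
c,p,d=load('top0'); W=cloud(c,d)
cv2.imwrite('pics/z2.png',cv2.cvtColor(cv2.resize(p[130:250,240:370],(650,600),interpolation=cv2.INTER_CUBIC),cv2.COLOR_RGB2BGR))
for u,v in [(342,215),(342,210),(300,200),(300,213),(280,215),(300,222),(250,185),(355,190),(300,175)]: print('t',u,v,p[v,u],W[v,u])
```

```text
s 328 232 [86 76 65] [ 544.6 -337.2   68.3]
s 331 228 [88 69 43] [ 549.7 -346.2   93.8]
s 320 210 [138  91  53] [ 560.7 -284.3  136.4]
s 290 195 [185 185 176] [ 574.3 -122.    91.4]
s 276 205 [255 255 207] [533.  -82.9  40.1]
s 322 249 [94 75 52] [ 497.4 -349.2   23.8]
s 300 150 [252 250 210] [ 597.3 -159.7  326.6]
s 345 165 [252 251 214] [ 643.3 -321.7  322.3]
t 342 215 [105 106 111] [ 531.3 -340.7   98.9]
t 342 210 [91 92 97] [ 550.2 -341.1   99.7]
t 300 200 [136 118  91] [ 592.6 -182.    94. ]
t 300 213 [223 209 158] [ 545.  -180.4   76.8]
t 280 215 [222 209 159] [ 542.  -100.3   52.8]
t 300 222 [106  93  70] [ 515.9 -176.5   32.3]
t 250 185 [223 222 181] [606.9 -32.8 323.4]
t 355 190 [219 216 164] [ 582.9 -383.9  321.7]
t 300 175 [224 218 167] [ 638.8 -201.   317.6]
```

View pics/z1.png

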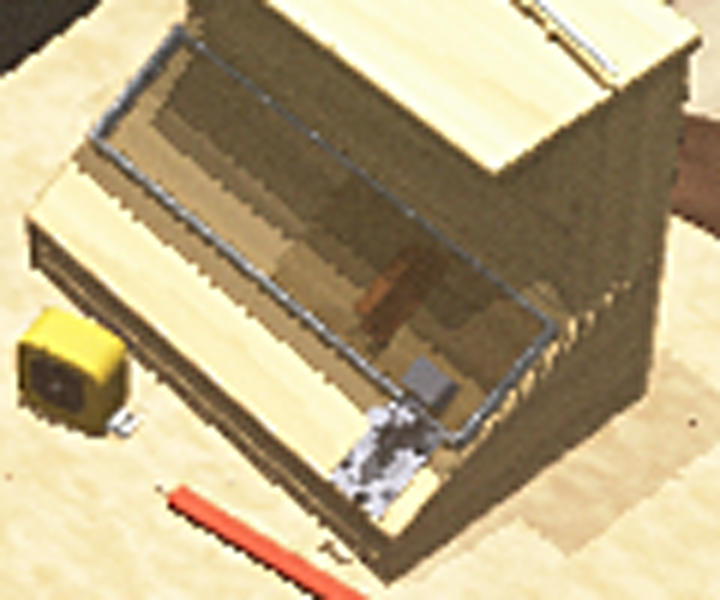

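View pics/z2.png

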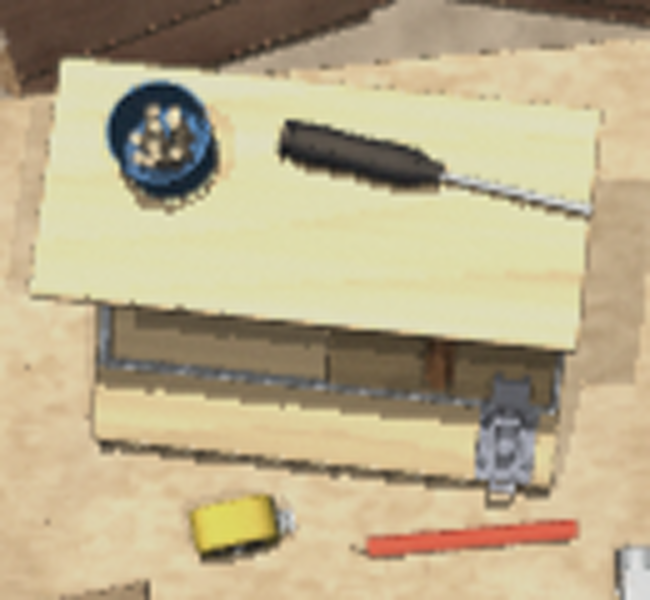

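```bash
cat >> h.py <<'E'
def cast(c,u,v,z):
    f=cam(c); R=np.array(c['R']); t=np.array(c['t'])
    r=R.T@np.array([(u-c['cx'])/f,(v-c['cy'])/f,1]); o=-R.T@t
    return o+r*(z-o[2])/r[2]
E
python3 - <<'E'
from h import *
np.set_printoptions(precision=1,suppress=True)
c,p,d=load('top0')
for u,v,z in [(246.4,189.2,324),(355.2,199.6,324),(259,217.4,45),(349.3,228.2,45),(252.6,142,324),(359.8,152.4,324)]: print('t',cast(c,u-.5,v-.5,z))
c,p,d=load('scene0')
for x,y,z in [(495,172,324),(700,40,324),(30,222,45),(388,540,45)]: print('s',cast(c,260+x/6-.5,160+y/6-.5,z))
W=cloud(*[load('top0')[i] for i in (0,2)])
# yaw from slope plane + cap front edge by depth
for tag in('top0','scene0'):
    c,p,d=load(tag);W=cloud(c,d);m=(np.abs(W[...,2]-324)<8)&(W[...,0]>480)&(W[...,0]<850)&(W[...,1]>-450)&(W[...,1]<20)
    mm=cv2.morphologyEx(m.astype(np.uint8),cv2.MORPH_OPEN,np.ones((3,3)))>0
    P=W[mm][:,:2].astype(np.float32); print(tag,len(P),np.median(W[mm][:,2]),cv2.minAreaRect(P))
E
```

```text
t [594.4 -19.2 324. ]
t [ 551.9 -382.   324. ]
t [537.1 -14.6  45. ]
t [ 489.  -366.2   45. ]
t [758.1 -38.2 324. ]
t [ 712.2 -401.3  324. ]
s [ 550.2 -382.5  324. ]
s [ 705.7 -405.2  324. ]
s [532.7 -19.9  45. ]
s [ 488.6 -366.4   45. ]
top0 4402 323.9896367210076 ((654.8209838867188, -209.26214599609375), (370.7254638671875, 169.13499450683594), 82.77132415771484)
scene0 2908 324.06120652243334 ((654.912841796875, -208.3671112060547), (377.0174255371094, 173.17308044433594), 83.33798217773438)
```

```bash
cat >> h.py <<'E'
from scipy.spatial.transform import Rotation as Ro
YAW=-7.1; O=np.array([646.7,-209,0.])
ex=np.array([np.cos(np.radians(YAW)),np.sin(np.radians(YAW)),0]); ez=np.array([0,0,1.]); ey=np.cross(ez,ex)
C,S=np.cos(np.radians(32)),np.sin(np.radians(32))
sx=C*ex+S*ez; sz=-S*ex+C*ez; F=O-135*ex+45*ez   # slope frame, origin mid front edge
def sl(P): P=np.asarray(P)-F; return np.stack([P@sx,P@ey,P@sz],-1)
def wl(a,b,c): return F+a*sx+b*ey+c*sz
def tool(lean):
    l=np.radians(lean); z=np.sin(l)*ex-np.cos(l)*ez; return np.stack([np.cross(ey,z),ey,z],1)
def plan(pos,R,n,claw,maxs=60):
    s=state(); p=np.array(s['ee_pos']);Rc=np.array(s['orientation']); out=[]
    dv=Ro.from_matrix(Rc.T@R).as_rotvec()
    d=np.array(pos)-p
    print('t',s['time'],'pos',p.round(1),'sl',sl(p).round(1),'F',np.round(s['contact_force'],1),'op',round(s['opening'],1),'dist',np.linalg.norm(d).round(1),'rot',np.degrees(dv).round(1))
    for i in range(n):
        r=1/n; st=Rc.T@(d*r)
        w=np.degrees(dv*r)/6
        out.append(' '.join(f'{x:.0f}' for x in st)+' '+' '.join(f'{x:.2f}' for x in w)+f' {claw}')
        Rc=Rc@Ro.from_rotvec(dv*r).as_matrix()
    print('; '.join(out))
E
python3 - <<'E'
from h import *
R=tool(34)
plan([340,420,400],np.array(state()['orientation']),5,85)
E
```

```text
t 0.15 pos [238.6 577.3 230.7] sl [-213.   729.8  352. ] F [-0.1  0.2 -0.3] op 85.3 dist 252.4 rot [0. 0. 0.]
-31 -21 -34 0.00 0.00 0.00 85; -31 -21 -34 0.00 0.00 0.00 85; -31 -21 -34 0.00 0.00 0.00 85; -31 -21 -34 0.00 0.00 0.00 85; -31 -21 -34 0.00 0.00 0.00 85
```

jog_arm(increments="-31 -21 -34 0 0 0 45; -31 -21 -34 0 0 0 45; -31 -21 -34 0 0 0 45; -31 -21 -34 0 0 0 45; -31 -21 -34 0 0 0 45")

```text
time: 0.78
ee_pos: [341.5, 418.0, 400.5]
orientation: [[-0.927, 0.376, -0.006], [0.376, 0.927, -0.01], [0.002, -0.011, -1.0]]
contact_force: [0.1, 0.3, -0.0]
opening: 45.3
```

Run:
```python
from h import *
R=tool(10)
plan([420,170,400],R,5,45)
```

```text
t 0.775 pos [341.5 418.  400.5] sl [-19.7 584.4 431.5] F [ 0.1  0.3 -0. ] op 45.3 dist 260.1 rot [ -1.9 -10.1 -14.9]
-33 -40 0 -0.06 -0.34 -0.50 45; -31 -42 1 -0.06 -0.34 -0.50 45; -29 -43 2 -0.06 -0.34 -0.50 45; -26 -45 3 -0.06 -0.34 -0.50 45; -24 -46 3 -0.06 -0.34 -0.50 45
```

jog_arm(increments="-33 -40 0 -0.06 -0.34 -0.5 45; -31 -42 1 -0.06 -0.34 -0.5 45; -29 -43 2 -0.06 -0.34 -0.5 45; -26 -45 3 -0.06 -0.34 -0.5 45; -24 -46 3 -0.06 -0.34 -0.5 45")

```text
time: 1.4
ee_pos: [423.7, 162.9, 403.3]
orientation: [[-0.977, 0.115, 0.181], [0.113, 0.993, -0.021], [-0.182, 0.0, -0.983]]
contact_force: [1.1, -0.2, 0.1]
opening: 44.7
```

Run:
```python
from h import *
plan([420,-100,390],tool(20),5,45)
```

```text
t 1.4 pos [423.7 162.9 403.3] sl [ 77.7 341.5 373.9] F [ 1.1 -0.2  0.1] op 44.7 dist 263.3 rot [ 0.1 -9.5  0.5]
-5 -52 4 0.00 -0.32 0.02 45; -5 -52 4 0.00 -0.32 0.02 45; -5 -52 4 0.00 -0.32 0.02 45; -5 -52 4 0.00 -0.32 0.02 45; -5 -52 4 0.00 -0.32 0.02 45
```

jog_arm(increments="-5 -52 4 0 -0.32 0.02 45; -5 -52 4 0 -0.32 0.02 45; -5 -52 4 0 -0.32 0.02 45; -5 -52 4 0 -0.32 0.02 45; -5 -52 4 0 -0.32 0.02 45")

```text
time: 2.02
ee_pos: [422.1, -82.1, 389.2]
orientation: [[-0.937, 0.121, 0.329], [0.115, 0.993, -0.036], [-0.331, 0.004, -0.944]]
contact_force: [1.5, -0.2, 1.4]
opening: 44.7
```

Run:
```python
from h import *
plan(wl(45,-135,210),tool(34),5,45)
```

```text
t 2.025 pos [422.1 -82.1 389.2] sl [ 94.6  98.2 346.8] F [ 1.5 -0.2  1.4] op 44.7 dist 274.8 rot [  0.3 -14.7   0.1]
4 -47 29 0.01 -0.49 0.00 45; 5 -47 28 0.01 -0.49 0.00 45; 7 -47 28 0.01 -0.49 0.00 45; 8 -47 28 0.01 -0.49 0.00 45; 9 -47 27 0.01 -0.49 0.00 45
```

jog_arm(increments="4 -47 29 0 -0.49 0 45; 5 -47 28 0 -0.49 0 45; 7 -47 28 0 -0.49 0 45; 8 -47 28 0 -0.49 0 45; 9 -47 27 0 -0.49 0 45")

```text
time: 2.65
ee_pos: [422.8, -299.2, 259.2]
orientation: [[-0.831, 0.121, 0.542], [0.113, 0.992, -0.049], [-0.544, 0.021, -0.839]]
contact_force: [0.8, 1.0, 0.4]
opening: 44.8
```

Run:
```python
from h import *
np.set_printoptions(precision=1,suppress=True)
c,p,d=snap('wrist','w1')
plan(wl(45,-135,210),tool(34),5,45)
```

```text
t 2.7 pos [ 419.7 -305.   257.5] sl [  46.1 -123.3  221.8] F [-2.1 -1.1  0.1] op 45.0 dist 16.6 rot [ 0.8 -1.  -0.8]
0 -2 2 0.03 -0.03 -0.03 45; 0 -2 2 0.03 -0.03 -0.03 45; 0 -2 2 0.03 -0.03 -0.03 45; 0 -2 2 0.03 -0.03 -0.03 45; 0 -2 2 0.03 -0.03 -0.03 45
```

View pics/w1.png

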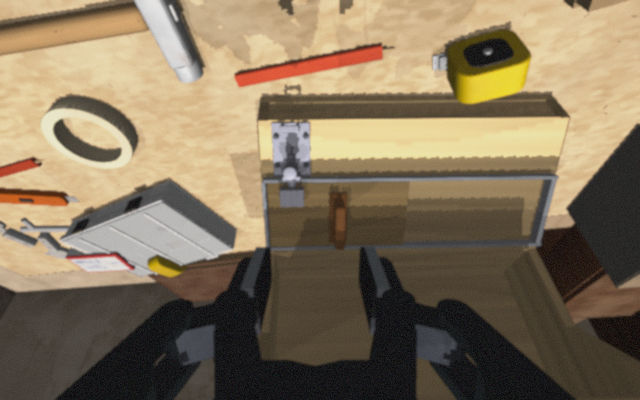

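The view is upside down: knob end near (291,176), plate (290,140), pull (340,218). The arm had still been settling, so I'll measure from a still picture.

Run:
```python
from h import *
np.set_printoptions(precision=1,suppress=True)
c,p,d=snap('wrist','w2')
q=cv2.resize(p[80:260,240:420],(600,600),interpolation=cv2.INTER_CUBIC); cv2.imwrite('pics/z3.png',cv2.cvtColor(q,cv2.COLOR_RGB2BGR))
W=sl(cloud(c,d))
print('slope plane check'); 
for u,v in [(350,140),(450,140),(540,140),(450,210),(520,200)]: print(u,v,W[v,u])
for v in range(155,195,3): print(v,[tuple(W[v,u].round(0)) for u in range(280,304,4)])
print('pull')
for v in range(188,250,8): print(v,[tuple(W[v,u].round(0)) for u in range(328,352,4)])
```

```text
slope plane check
350 140 [ 20.7 -79.8  -0.3]
450 140 [22.7 37.5 -0.9]
540 140 [ 24.6 144.3  -1.5]
450 210 [111.2  49.   -0.2]
520 200 [ 99.4 135.6  -0.3]
155 [(np.float64(37.0), np.float64(-162.0), np.float64(2.0)), (np.float64(37.0), np.float64(-157.0), np.float64(3.0)), (np.float64(37.0), np.float64(-153.0), np.float64(3.0)), (np.float64(37.0), np.float64(-148.0), np.float64(3.0)), (np.float64(37.0), np.float64(-143.0), np.float64(2.0)), (np.float64(37.0), np.float64(-138.0), np.float64(3.0))]
158 [(np.float64(40.0), np.float64(-162.0), np.float64(4.0)), (np.float64(40.0), np.float64(-157.0), np.float64(3.0)), (np.float64(40.0), np.float64(-153.0), np.float64(2.0)), (np.float64(40.0), np.float64(-148.0), np.float64(2.0)), (np.float64(36.0), np.float64(-142.0), np.float64(21.0)), (np.float64(37.0), np.float64(-138.0), np.float64(18.0))]
161 [(np.float64(43.0), np.float64(-162.0), np.float64(4.0)), (np.float64(44.0), np.float64(-157.0), np.float64(3.0)), (np.float64(44.0), np.float64(-153.0), np.float64(2.0)), (np.float64(44.0), np.float64(-148.0), np.float64(3.0)), (np.float64(40.0
[... 6075 characters left out ...]
p.float64(139.0), np.float64(-106.0), np.float64(10.0)), (np.float64(140.0), np.float64(-101.0), np.float64(10.0)), (np.float64(138.0), np.float64(-96.0), np.float64(13.0)), (np.float64(128.0), np.float64(-93.0), np.float64(32.0)), (np.float64(123.0), np.float64(-89.0), np.float64(43.0)), (np.float64(123.0), np.float64(-85.0), np.float64(43.0))]
244 [(np.float64(151.0), np.float64(-106.0), np.float64(10.0)), (np.float64(151.0), np.float64(-101.0), np.float64(9.0)), (np.float64(151.0), np.float64(-96.0), np.float64(9.0)), (np.float64(138.0), np.float64(-93.0), np.float64(35.0)), (np.float64(133.0), np.float64(-89.0), np.float64(43.0)), (np.float64(134.0), np.float64(-85.0), np.float64(43.0))]
```

View pics/z3.png

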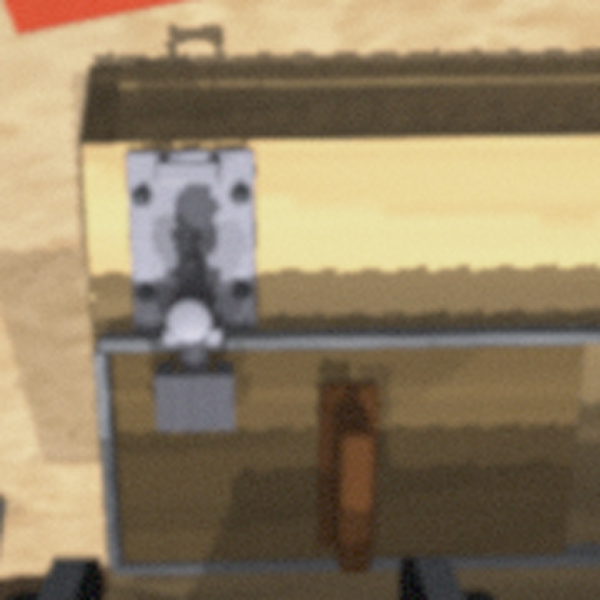

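Slope frame fits (face reads sz≈0). The knob is at slope (49.5, −141.5, top 46) and the pull at (115, −86.5, top 44). Now approaching the knob.

Run:
```python
from h import *
plan(wl(50,-141.5,70),tool(33),5,36)
```

```text
t 2.75 pos [ 421.5 -301.   258.3] sl [  47.6 -119.2  221.8] F [0.2 1.1 0.2] op 45.1 dist 153.4 rot [ 1.  -0.2 -0.8]
-0 -5 30 0.03 -0.01 -0.03 36; -0 -5 30 0.03 -0.01 -0.03 36; -0 -5 30 0.03 -0.01 -0.03 36; -0 -5 30 0.03 -0.01 -0.03 36; 0 -5 30 0.03 -0.01 -0.03 36
```

jog_arm(increments="0 -5 30 0.03 0 -0.03 36; 0 -5 30 0.03 0 -0.03 36; 0 -5 30 0.03 0 -0.03 36; 0 -5 30 0.03 0 -0.03 36; 0 0 0 0 0 0 36")

```text
time: 3.38
ee_pos: [450.6, -308.5, 222.3]
orientation: [[-0.842, 0.11, 0.528], [0.087, 0.994, -0.068], [-0.532, -0.011, -0.847]]
contact_force: [-1.2, -1.0, 0.5]
opening: 35.7
```

Run:
```python
from h import *
c,p,d=snap('wrist','w3')
W=sl(cloud(c,d)); 
m=(W[...,2]>41)&(W[...,2]<50)&(W[...,1]<-120)&(W[...,1]>-165)&(W[...,0]<75)&(W[...,0]>25)
print(m.sum(), np.nanmin(W[m],0),np.nanmax(W[m],0),np.median(W[m],0))
plan(wl(50,-141.5,29),tool(33),5,36)
```

```text
199 [  42.78248048 -148.67481906   41.44995318] [  56.65480602 -134.86725522   47.21377848] [  49.10024631 -141.32593824   45.04978983]
t 3.425 pos [ 450.5 -308.8  222.7] sl [  54.  -123.3  175.8] F [-0.9  0.1  0.4] op 35.5 dist 148.0 rot [-0.1 -0.8  1. ]
1 -4 29 -0.00 -0.03 0.03 36; 1 -4 29 -0.00 -0.03 0.03 36; 1 -4 29 -0.00 -0.03 0.03 36; 1 -4 29 -0.00 -0.03 0.03 36; 1 -4 29 -0.00 -0.03 0.03 36
```

View pics/w3.png

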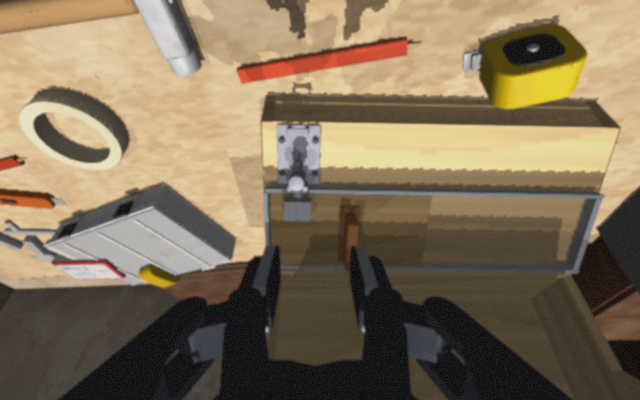

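Knob confirmed at (49.5,−141.5) (pixel ~ (297,184)). Continuing.

jog_arm(increments="1 -5 30 0 -0.03 0.03 36; 1 -5 30 0 -0.03 0.03 36; 1 -4 28 0 -0.03 0.03 36; 0 0 0 0 0 0 36; 0 0 0 0 0 0 36")

```text
time: 4.05
ee_pos: [477.5, -321.9, 175.4]
orientation: [[-0.846, 0.109, 0.523], [0.079, 0.994, -0.079], [-0.528, -0.026, -0.849]]
contact_force: [-0.2, -0.2, 0.3]
opening: 35.9
```

Run:
```python
from h import *
plan(wl(50,-141.5,29),tool(33),5,36)
```

```text
t 4.05 pos [ 477.5 -321.9  175.4] sl [  53.1 -132.9  120.6] F [-0.2 -0.2  0.3] op 35.9 dist 92.1 rot [-0.8 -1.1  1.5]
1 -1 18 -0.03 -0.04 0.05 36; 1 -1 18 -0.03 -0.04 0.05 36; 1 -2 18 -0.03 -0.04 0.05 36; 1 -2 18 -0.03 -0.04 0.05 36; 1 -2 18 -0.03 -0.04 0.05 36
```

jog_arm(increments="1 -2 20 -0.05 -0.05 0.08 36; 1 -2 20 -0.05 -0.05 0.08 36; 1 -2 15 -0.03 -0.04 0.08 36; 1 -2 10 0 0 0 36; 0 0 0 0 0 0 36")

```text
time: 4.68
ee_pos: [509.9, -333.1, 119.7]
orientation: [[-0.839, 0.115, 0.532], [0.09, 0.993, -0.073], [-0.537, -0.013, -0.843]]
contact_force: [-0.1, 0.2, 1.0]
opening: 36.0
```

Run:
```python
from h import *
plan(wl(50,-141.5,29),tool(33),3,36)
```

```text
t 4.675 pos [ 509.9 -333.1  119.7] sl [  51.9 -140.    55.7] F [-0.1  0.2  1. ] op 36.0 dist 26.8 rot [-0.4 -0.5  0.8]
1 -0 9 -0.02 -0.03 0.04 36; 1 -0 9 -0.02 -0.03 0.04 36; 1 -0 9 -0.02 -0.03 0.04 36
```

jog_arm(increments="1 -1 11 -0.04 -0.04 0.07 36; 1 -1 9 -0.03 -0.03 0.06 36; 0 0 5 0 0 0 36; 0 0 0 0 0 0 36")

```text
time: 5.18
ee_pos: [522.4, -337.2, 97.8]
orientation: [[-0.834, 0.122, 0.538], [0.102, 0.993, -0.066], [-0.542, 0.0, -0.84]]
contact_force: [-0.4, -0.9, -0.9]
opening: 36.1
```

Run:
```python
from h import *
c,p,d=snap('wrist','w4')
plan(wl(50,-141.5,29),tool(33),2,36)
```

```text
t 5.225 pos [ 522.3 -337.2   97.9] sl [  51.3 -142.6   30.4] F [-0.2 -0.1 -0.1] op 36.3 dist 2.2 rot [ 0.1 -0.2  0.1]
1 1 1 0.00 -0.01 0.01 36; 1 1 1 0.00 -0.01 0.01 36
```

View pics/w4.png

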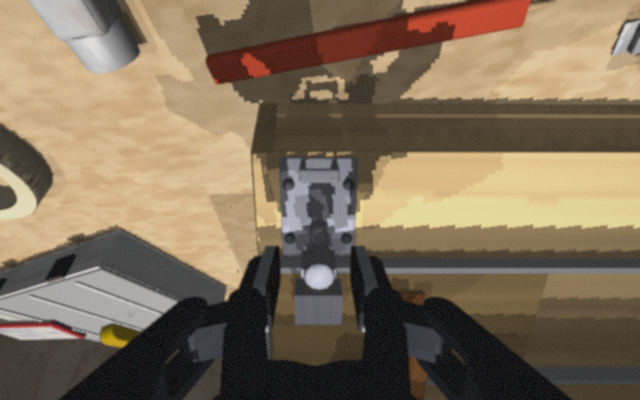

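The knob (320,277) is centred between the fingertips. Closing.

jog_arm(increments="0 0 0 0 0 0 0; 0 0 0 0 0 0 0; 0 0 0 0 0 0 0; 0 0 0 0 0 0 0", force=40)

```text
time: 5.72
ee_pos: [522.2, -335.2, 98.3]
orientation: [[-0.834, 0.118, 0.538], [0.1, 0.993, -0.063], [-0.542, 0.001, -0.84]]
contact_force: [1.5, -0.3, -2.9]
opening: 12.8
```

Run:
```python
from h import *
plan(wl(20,-141.5,30),tool(32.5),4,0)
```

```text
t 5.725 pos [ 522.2 -335.2   98.3] sl [  51.1 -140.7   30.8] F [ 1.5 -0.3 -2.9] op 12.8 dist 31.1 rot [0.2 0.3 0.2]
8 -0 0 0.01 0.01 0.01 0; 8 -0 0 0.01 0.01 0.01 0; 8 -0 0 0.01 0.01 0.01 0; 8 -0 0 0.01 0.01 0.01 0
```

jog_arm(increments="7 0 0 0 0 0 0; 7 0 0 0 0 0 0; 7 0 0 0 0 0 0; 7 0 0 0 0 0 0; 4 0 0 0 0 0 0")

```text
time: 6.35
ee_pos: [499.4, -332.3, 84.4]
orientation: [[-0.844, 0.107, 0.526], [0.1, 0.994, -0.042], [-0.527, 0.017, -0.849]]
contact_force: [11.0, -1.1, -15.1]
opening: 13.0
```

Run:
```python
from h import *
plan(wl(20,-141.5,30),tool(32.5),4,0)
```

```text
t 6.35 pos [ 499.4 -332.3   84.4] sl [  24.3 -140.6   31.2] F [ 11.   -1.1 -15.1] op 13.0 dist 4.6 rot [ 1.3 -0.7  0.3]
1 -0 0 0.06 -0.03 0.01 0; 1 -0 0 0.06 -0.03 0.01 0; 1 -0 0 0.06 -0.03 0.01 0; 1 -0 0 0.06 -0.03 0.01 0
```

jog_arm(increments="5 0 1 0 0 0 0; 5 0 1 0 0 0 0; 4 0 0 0 0 0 0")

```text
time: 6.72
ee_pos: [497.0, -332.1, 83.1]
orientation: [[-0.843, 0.098, 0.529], [0.094, 0.995, -0.035], [-0.53, 0.021, -0.848]]
contact_force: [19.0, 0.0, -15.2]
opening: 12.9
```

Run:
```python
from h import *
f=np.array(state()['contact_force']); print(f@sx,f@ey,f@sz)
plan(wl(20,-141.5,30),tool(32.5),4,0)
```

```text
7.871790621573617 2.360994569436936 -22.88691448062079
t 6.725 pos [ 497.  -332.1   83.1] sl [  21.6 -140.6   31.4] F [ 19.    0.  -15.2] op 12.9 dist 2.3 rot [ 1.8 -0.5  0.6]
0 -0 0 0.07 -0.02 0.03 0; 0 -0 0 0.07 -0.02 0.03 0; 0 -0 0 0.07 -0.02 0.03 0; 0 -0 0 0.07 -0.02 0.03 0
```

jog_arm(increments="6 0 2 0 0 0 0; 6 0 1 0 0 0 0; 6 0 0 0 0 0 0")

```text
time: 7.1
ee_pos: [496.5, -331.9, 83.2]
orientation: [[-0.84, 0.084, 0.536], [0.084, 0.996, -0.026], [-0.536, 0.023, -0.844]]
contact_force: [23.5, -1.2, -13.8]
opening: 12.7
```

Run:
```python
from h import *
f=np.array(state()['contact_force']); print(f@sx,f@ey,f@sz)
plan(wl(20,-141.5,30),tool(32.5),4,0)
```

```text
12.555721704642997 1.6907114471448235 -24.150197369436643
t 7.1 pos [ 496.5 -331.9   83.2] sl [  21.2 -140.5   31.8] F [ 23.5  -1.2 -13.8] op 12.7 dist 2.4 rot [ 2.3 -0.1  1.2]
0 -0 0 0.10 -0.01 0.05 0; 0 -0 0 0.10 -0.01 0.05 0; 0 -0 0 0.10 -0.01 0.05 0; 0 -0 0 0.10 -0.01 0.05 0
```

At the stop: force rises and it stops moving after about 30 mm. Release and back off.

jog_arm(increments="0 0 0 0 0 0 38; 0 0 0 0 0 0 38; 0 0 0 0 0 0 38; 0 0 0 0 0 0 38")

```text
time: 7.6
ee_pos: [496.3, -333.0, 83.5]
orientation: [[-0.84, 0.086, 0.536], [0.084, 0.996, -0.027], [-0.536, 0.022, -0.844]]
contact_force: [-1.3, -0.6, -0.1]
opening: 37.8
```

jog_arm(increments="0 0 -15 0 0 0 38; 0 0 -30 0 0 0 38; 0 0 -30 0 0 0 38; 0 0 -20 0 0 0 38; 0 0 0 0 0 0 38")

```text
time: 8.22
ee_pos: [441.6, -330.7, 168.3]
orientation: [[-0.84, 0.088, 0.535], [0.085, 0.996, -0.03], [-0.536, 0.02, -0.844]]
contact_force: [-0.2, -0.7, 0.6]
opening: 38.1
```

Run:
```python
from h import *
c,p,d=snap('wrist','w5')
W=sl(cloud(c,d)); 
m=(W[...,2]>41)&(W[...,2]<50)&(W[...,1]<-120)&(W[...,1]>-165)&(W[...,0]<75)&(W[...,0]>0)
print(m.sum(), np.nanmin(W[m],0),np.nanmax(W[m],0),np.median(W[m],0))
m=(W[...,2]>40)&(W[...,2]<50)&(W[...,1]<-60)&(W[...,1]>-115)&(W[...,0]<160)&(W[...,0]>80)
print(m.sum(), np.nanmin(W[m],0),np.nanmax(W[m],0),np.median(W[m],0))
plan(wl(112,-86.5,90),tool(36),5,38)
```

```text
269 [  13.26116494 -149.02479113   41.17045542] [  27.69123942 -134.65226205   47.2048594 ] [  19.76394976 -141.87367621   45.19282809]Traceback (most recent call last):
  File "<stdin>", line 7, in <module>
    res = np.fmin.reduce(a, axis=axis, out=out, **kwargs)
ValueError: zero-size array to reduction operation fmin which has no identity
```

View pics/w5.png

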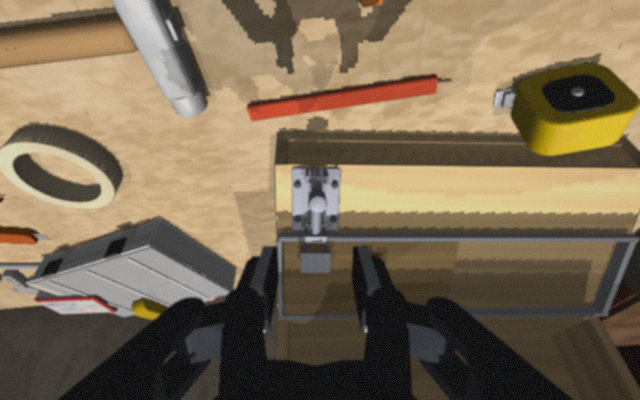

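The bolt knob now sits at slope x≈20 (pixel (318,205)), about 29.5 mm down. Moving to the pull.

Run:
```python
from h import *
plan(wl(112,-86.5,90),tool(36),5,38)
```

```text
t 8.275 pos [ 441.8 -330.4  167.6] sl [  19.7 -145.8  132.3] F [-0.4  0.3  0. ] op 38.0 dist 117.5 rot [ 2.2 -3.7  1.1]
-19 11 9 0.07 -0.12 0.04 38; -18 11 9 0.07 -0.12 0.04 38; -18 11 9 0.07 -0.12 0.04 38; -18 12 9 0.07 -0.12 0.04 38; -18 12 10 0.07 -0.12 0.04 38
```

jog_arm(increments="-19 11 5 0.1 -0.15 0.05 38; -19 11 5 0.1 -0.15 0.05 38; -19 12 5 0.1 -0.15 0.05 38; -19 12 5 0.1 -0.15 0.05 38; -19 12 5 0.1 -0.12 0.05 38")

```text
time: 8.9
ee_pos: [541.5, -281.9, 197.3]
orientation: [[-0.795, 0.143, 0.589], [0.113, 0.99, -0.088], [-0.596, -0.004, -0.803]]
contact_force: [-0.5, -0.0, -0.3]
opening: 37.9
```

Run:
```python
from h import *
plan(wl(112,-86.5,70),tool(36),4,38)
```

```text
t 8.9 pos [ 541.5 -281.9  197.3] sl [114.4 -85.4 108.2] F [-0.5 -0.  -0.3] op 37.9 dist 38.3 rot [-0.8  0.6 -0.8]
1 -0 9 -0.03 0.02 -0.03 38; 1 -0 9 -0.03 0.02 -0.03 38; 1 -0 9 -0.03 0.02 -0.03 38; 1 -0 9 -0.03 0.02 -0.03 38
```

jog_arm(increments="1 0 14 -0.05 0.03 -0.05 38; 1 0 14 -0.04 0.03 -0.04 38; 1 0 14 -0.03 0 -0.03 38; 0 0 0 0 0 0 38")

```text
time: 9.4
ee_pos: [564.5, -284.2, 155.8]
orientation: [[-0.804, 0.122, 0.583], [0.1, 0.993, -0.07], [-0.587, 0.002, -0.81]]
contact_force: [0.6, 0.9, -0.8]
opening: 38.1
```

Run:
```python
from h import *
c,p,d=snap('wrist','w6')
plan(wl(112,-86.5,21),tool(36),4,38)
```

```text
t 9.45 pos [ 564.4 -284.4  156.3] sl [112.1 -85.   61.2] F [-1.   0.  -0.6] op 38.2 dist 40.2 rot [ 0.1 -0.   0. ]
1 -0 10 0.00 -0.00 0.00 38; 1 -0 10 0.00 -0.00 0.00 38; 1 -0 10 0.00 -0.00 0.00 38; 1 -0 10 0.00 -0.00 0.00 38
```

View pics/w6.png

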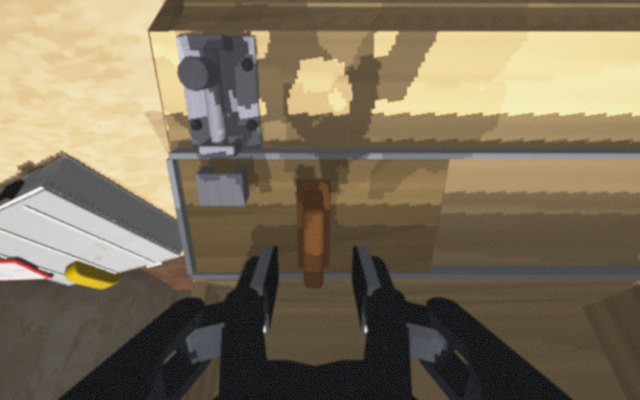

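The bolt is clear of its keeper (gap at y≈160 px), and the pull (314,235) is centred between the fingers. Descending.

jog_arm(increments="1 0 14 0 0 0 38; 1 0 12 0 0 0 38; 1 0 10 0 0 0 38; 1 0 6 0 0 0 38; 0 0 0 0 0 0 38")

```text
time: 10.07
ee_pos: [587.4, -291.7, 127.1]
orientation: [[-0.812, 0.12, 0.572], [0.101, 0.993, -0.065], [-0.576, 0.005, -0.818]]
contact_force: [-0.2, -0.1, -0.2]
opening: 37.9
```

Run:
```python
from h import *
plan(wl(112,-86.5,21),tool(36),2,38)
```

```text
t 10.075 pos [ 587.4 -291.7  127.1] sl [116.7 -89.4  23.9] F [-0.2 -0.1 -0.2] op 37.9 dist 6.2 rot [ 0.4 -0.9  0. ]
2 1 1 0.03 -0.07 0.00 38; 2 1 1 0.03 -0.07 0.00 38
```

jog_arm(increments="3 2 1 0 -0.07 0 38; 0 0 0 0 0 0 0; 0 0 0 0 0 0 0; 0 0 0 0 0 0 0; 0 0 0 0 0 0 0", force=30)

```text
time: 10.7
ee_pos: [586.5, -287.7, 128.4]
orientation: [[-0.811, 0.114, 0.574], [0.099, 0.993, -0.058], [-0.577, 0.01, -0.817]]
contact_force: [2.0, 0.8, -2.7]
opening: 11.5
```

Run:
```python
from h import *
f=np.array(state()['contact_force']); print(f@sx,f@ey,f@sz)
plan(wl(113,55,24),tool(36),10,0)
```

```text
0.11220570607347644 1.0256754911596841 -3.3054360084171535
t 10.7 pos [ 586.5 -287.7  128.4] sl [116.2 -85.6  25.7] F [ 2.   0.8 -2.7] op 11.5 dist 140.6 rot [ 0.8 -0.8  0.1]
0 14 0 0.01 -0.01 0.00 0; 0 14 0 0.01 -0.01 0.00 0; 0 14 0 0.01 -0.01 0.00 0; 0 14 0 0.01 -0.01 0.00 0; 0 14 0 0.01 -0.01 0.00 0; 0 14 0 0.01 -0.01 0.00 0; 0 14 0 0.01 -0.01 0.00 0; 0 14 0 0.01 -0.01 0.00 0; 0 14 0 0.01 -0.01 0.00 0; 0 14 0 0.01 -0.01 0.00 0
```

Gripped. Sliding left gently, with force checks.

jog_arm(increments="0 6 0 0 0 0 0; 0 10 0 0 0 0 0; 0 12 0 0 0 0 0; 0 12 0 0 0 0 0")

```text
time: 11.2
ee_pos: [590.6, -252.5, 128.5]
orientation: [[-0.818, 0.12, 0.562], [0.106, 0.993, -0.057], [-0.565, 0.013, -0.825]]
contact_force: [12.3, -3.6, -19.0]
opening: 11.2
```

Run:
```python
from h import *
f=np.array(state()['contact_force']); print(f@sx,f@ey,f@sz)
plan(wl(116,58,25),tool(36),8,0)
```

```text
0.6079773063112576 -2.0627925325990693 -22.80757962745574
t 11.2 pos [ 590.6 -252.5  128.5] sl [116.1 -50.1  25.9] F [ 12.3  -3.6 -19. ] op 11.2 dist 108.1 rot [ 0.7 -1.6 -0.3]
0 14 0 0.01 -0.03 -0.01 0; 0 14 0 0.01 -0.03 -0.01 0; 0 14 0 0.01 -0.03 -0.01 0; 0 14 0 0.01 -0.03 -0.01 0; 0 14 0 0.01 -0.03 -0.01 0; 0 14 0 0.01 -0.03 -0.01 0; 0 14 0 0.01 -0.03 -0.01 0; 0 14 0 0.01 -0.03 -0.01 0
```

jog_arm(increments="0 13 1 0 -0.03 0 0; 0 13 1 0 -0.03 0 0; 0 13 1 0 -0.03 0 0; 0 13 1 0 -0.03 0 0; 0 13 1 0 -0.03 0 0")

```text
time: 11.82
ee_pos: [597.3, -196.6, 128.4]
orientation: [[-0.831, 0.119, 0.543], [0.11, 0.993, -0.049], [-0.545, 0.019, -0.838]]
contact_force: [4.6, -2.9, -14.6]
opening: 11.3
```

Run:
```python
from h import *
f=np.array(state()['contact_force']); print(f@sx,f@ey,f@sz)
plan(wl(116,58,25),tool(36),4,0)
```

```text
-3.5452461622754803 -2.2561198545619043 -15.040330026470313
t 11.825 pos [ 597.3 -196.6  128.4] sl [115.8   6.2  26. ] F [  4.6  -2.9 -14.6] op 11.3 dist 51.8 rot [ 1.  -2.9 -0.4]
0 13 0 0.04 -0.12 -0.02 0; 0 13 0 0.04 -0.12 -0.02 0; 0 13 0 0.04 -0.12 -0.02 0; -0 13 0 0.04 -0.12 -0.02 0
```

jog_arm(increments="0 13 1 0.03 -0.1 0 0; 0 13 1 0.03 -0.1 0 0; 0 12 1 0 -0.05 0 0; 0 10 1 0 0 0 0; 0 6 0 0 0 0 0")

```text
time: 12.45
ee_pos: [602.9, -148.4, 128.9]
orientation: [[-0.839, 0.126, 0.529], [0.113, 0.992, -0.056], [-0.532, 0.013, -0.847]]
contact_force: [6.1, -18.2, -11.7]
opening: 10.9
```

Run:
```python
from h import *
f=np.array(state()['contact_force']); print(f@sx,f@ey,f@sz)
plan(wl(116,56,25),tool(36),4,0)
```

```text
0.8439345227739262 -17.272918485978032 -14.291184069567958
t 12.45 pos [ 602.9 -148.4  128.9] sl [115.7  54.7  26.6] F [  6.1 -18.2 -11.7] op 10.9 dist 2.1 rot [ 0.5 -3.9 -0.5]
-0 0 0 0.02 -0.16 -0.02 0; -0 0 0 0.02 -0.16 -0.02 0; -0 0 0 0.02 -0.16 -0.02 0; -0 0 0 0.02 -0.16 -0.02 0
```

At the stop (140 mm travel, force rose to 17 N). One more light push, then release.

jog_arm(increments="0 4 0 0 0 0 0; 0 3 0 0 0 0 0; 0 0 0 0 0 0 38; 0 0 0 0 0 0 38; 0 0 0 0 0 0 38")

```text
time: 13.08
ee_pos: [603.1, -148.6, 129.4]
orientation: [[-0.839, 0.135, 0.527], [0.119, 0.991, -0.066], [-0.531, 0.008, -0.847]]
contact_force: [0.1, 0.3, -0.3]
opening: 38.1
```

jog_arm(increments="0 0 0 0 0 0 38; 1 0 -12 0 0 0 38; 2 0 -25 0 0 0 38; 4 0 -30 0 0 0 38; 4 0 -30 0 0 0 38")

```text
time: 13.7
ee_pos: [541.2, -140.9, 205.9]
orientation: [[-0.84, 0.137, 0.525], [0.121, 0.991, -0.065], [-0.529, 0.009, -0.849]]
contact_force: [0.8, 0.8, 1.1]
opening: 38.5
```

jog_arm(increments="10 0 -30 0 0 0 38; 10 0 -30 0 0 0 38; 10 0 -30 0 0 0 38; 5 0 -15 0 0 0 38; 0 0 0 0 0 0 38")

```text
time: 14.32
ee_pos: [471.4, -125.4, 265.4]
orientation: [[-0.843, 0.124, 0.523], [0.115, 0.992, -0.05], [-0.525, 0.018, -0.851]]
contact_force: [-0.2, -0.5, 0.3]
opening: 38.0
```

Run:
```python
from h import *
c,p,d=snap('wrist','w7')
W=sl(cloud(c,d)); 
for lo,hi,a,b in [(-165,-120,0,75),(20,90,80,160)]:
    m=(W[...,2]>40)&(W[...,2]<50)&(W[...,1]<hi)&(W[...,1]>lo)&(W[...,0]<b)&(W[...,0]>a)
    if m.sum(): print(m.sum(), np.nanmin(W[m],0),np.nanmax(W[m],0),np.median(W[m],0))
plan(wl(116,56,25),tool(36),4,0)
for n in ('scene','top'):
    c,p,d=snap(n,n+'1')
    q=p[140:290,220:440] if n=='scene' else p[130:260,200:400]
    cv2.imwrite(f'pics/f_{n}.png',cv2.cvtColor(cv2.resize(q,None,fx=3.5,fy=3.5,interpolation=cv2.INTER_CUBIC),cv2.COLOR_RGB2BGR))
```

```text
223 [  13.57072819 -148.45598308   40.14803005] [  27.86851662 -133.75646614   47.24459995] [  20.24884695 -139.81730411   45.0600725 ]
494 [90.18598245 47.14949176 40.21488518] [143.00152971  58.83962566  45.51994986] [114.89952055  53.12924874  43.39899254]
t 14.375 pos [ 471.6 -125.5  265. ] sl [ 74.9  61.2 212.6] F [ 0.4  0.9 -0.1] op 38.0 dist 192.1 rot [ 0.8 -4.3 -0.6]
-11 -2 47 0.03 -0.18 -0.03 0; -10 -2 47 0.03 -0.18 -0.03 0; -9 -2 47 0.03 -0.18 -0.03 0; -8 -1 47 0.03 -0.18 -0.03 0
```

View pics/w7.png

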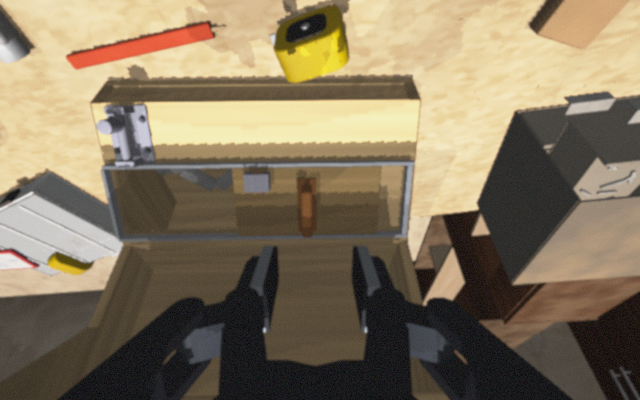

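View pics/f_top.png

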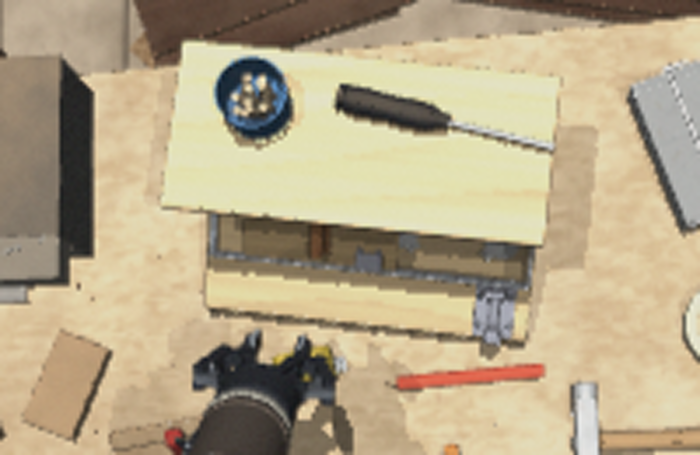

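The hatch is open with the hinges visible at (200,178). The pull sits at slope y≈53 (139.6 mm travel), the bolt is still drawn at x≈20, and the loose things haven't moved. Handing in.

```bash
python3 -c "
from workcell import *
print(sign_off())"
```

```text
the job is handed in; nothing more can be done
None
```

The bin is open and handed in at about 14.5 s. I gripped the bolt's knob and drew it down the slope to its stop, then gripped the hatch pull and slid it left to its stop. After that I let go and backed the arm clear.

- **Bolt:** the knob moved about 29.5 mm down the slope (position 49.5 to about 20). It stopped moving while the force rose to about 12 N. It was still drawn back in the last picture.
- **Hatch:** I saw the bolt clear of its keeper before moving the hatch. It then ran freely for about 140 mm, and the force rose to 17 N at the stop. The last picture puts the pull 139.6 mm left of its start, with the opening clear and the hinges visible.
- **Forces:** the highest reading between moves was about 27 N at the wrist.
- **Loose things:** I saw no movement in the last pictures. I checked this by eye, without measuring. The arm partly hid the tape measure from above, but the wrist view showed it whole. The masking tape was mostly outside the last views I looked at, and the arm never went near it.
- **Disagreements:** with the knob gripped, the fingers read 12.8 mm across its 15 mm, but the grip held. Two readings of the knob's sideways position differed by about 2 mm, which is within the calibration error.

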